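# Free a wheelchair castor and bring its valve to the top

## Task

On the pharmacy's bench a hire wheelchair's castor stands upside down in the vice, its wheel still locked by the steel bar that was pushed through the spokes while the axle nut was tightened. Pull the bar out and put it in the clear plastic tub; then turn the wheel until the valve stem is at the very top of the wheel, ready for the pump, and leave it there. Do not push on the valve stem, and do not disturb the carton, the bottle and the pump.

Things in the scene. Friction and masses are not known exactly. Their poses are not given: they have to be found in the camera images.
- castor: Fixed: small blue bench vice (base 120 x 100 mm, jaws to 85 mm high, T-handle out to 135 mm at local -x) gripping the stem of an upturned wheelchair castor. Origin: on the bench under the stem; z up; local y is the direction of the wheel's axle; the wheel's plane is local x-z.
- crown (a point): Top of the crown of the castor's dark steel fork, 103 mm above the bench, above the stem. From it two blades (26 mm wide, 5 mm thick, 22 to 27 mm either side of the wheel's middle plane) rise slantwise beside the wheel to the axle and end 15 mm above it; higher up both sides of the wheel are free.
- axle (a point): The wheel's centre on its level axle, 40 mm to local +x of the castor's stem, 215 mm above the bench. Part of the fixed castor, with the axes of castor. Axle bolt and nut reach 33 mm from the wheel's middle plane.
- wheel (a joint): Wheel angle q in rad about the castor's +y. 0 (or any multiple of 2 pi): valve at the very top; growing q carries the wheel's top towards the castor's +x: the valve lies (sin q along local x, cos q along z) from the axle. Turns without end, drag about 0.09 N m, stays where left.
- hub (a point): Centre of the turning wheel (its axes turn with it). Black tyre 200 mm in diameter, 31 mm wide; grey rim 26 mm wide, 62 mm inner radius; hub 42 mm in diameter, 36 mm wide; three spokes 14 mm wide, 20 mm thick, at 20, 140 and 260 degrees from the valve in the sense of growing q.
- valve: Valve stem, brass with black cap, fixed in the rim: 10 mm thick, sticks 29 mm from inside the rim towards the hub, leaning 20 degrees to local +y. Origin: where it leaves the rim, 63 mm from the axle; its z axis points outwards from the axle: straight up when the valve is at the very top. Starts low in the wheel on the castor's local -x side, about behind the fork blades.
- bar: Steel socket extension bar, 200 mm long, loose, 0.18 to 0.31 kg. Origin: on its axis at mid length; y runs along it. Round shank 14 mm thick, thicker socket end at its -y end, 12 mm square end at +y. It starts level through the wheel, parallel to the axle, between two spokes, lying in the bottom of the rim against the fork blades, its ends about 100 mm out on either side.
- socket_end (a point): Middle of the bar's thick socket end (22 mm in diameter, 32 mm long, along the bar's y from -100 to -68 mm; this point is at -84 mm). At the start it sticks out on the castor's local -y side. The thick end catches on blades and rim: draw the bar out by it, straight along local -y, by 130 mm or more.
- tub: Clear plastic tub, open on top, 280 (its x) x 180 (its y) x 70 mm high, walls and floor 4 mm, loose, 0.9 kg. Origin: centre of its underside. A flat spanner 7 mm thick is fixed to its floor along its +y wall. It stands left or right of the vice.
- carton: Bystander: white dressing carton with a blue band, 240 x 160 x 80 mm, standing across the vice from the tub. Origin: centre of its underside.
- bottle: Bystander: amber bottle, 64 mm in diameter, 125 mm high, standing beyond the vice. Origin: centre of its underside.
- pump: Bystander: hand pump, 230 mm long, 29 mm thick, lying beyond the vice along its own x. Origin: under its middle, on the bench.
Not all that is in view belongs to the job. Of the things shaped like the bar, the steel one is meant.

How it is judged (in metres and radians):
On the way:
1. the bar is out of the wheel and lies in the tub (x of bar in the frame of tub between -0.14 and 0.14 m and y of bar in the frame of tub between -0.09 and 0.09 m and z of bar in the frame of tub below 0.045 m), for 0.2 s.
At the end, for the whole second after the job is handed in: The wheel is at rest with its valve stem at the very top (within 0.17 rad, about 10 degrees); the bar lies at rest in the upright tub, its middle between the walls and lower than 45 mm above the bench (all of step 1 and angle between valve's own z axis and vertical below 0.17 rad and velocity of joint wheel between -0.05 and 0.05 rad/s and linear speed of bar below 0.02 m/s and angle between tub's own z axis and vertical below 0.1 rad); the robot touches nothing.
It fails at once if the fingers pushed on the valve stem (over 3 N) (contact force between the fingers and valve above 3 N).
It fails at once if the carton, the bottle or the pump was moved by more than 40 mm (distance of any of carton, bottle, pump from where it was at the start of the episode above 0.04 m).
It also fails if it takes over 72 s, if anything falls off the work surface, if the arm or the gripper's body presses on something with over 40 N, if the wrist force passes 120 N, or if a joint passes its speed limit or range.

## Robot

A 6-joint arm with a two-finger parallel gripper is mounted at the origin on the work surface. World frame = base frame: x ahead of the robot, y to its left, z up, the work surface at z = 0. Lengths are in mm, angles in degrees, forces in N, time in s.
With the tool pointing down it reaches from about 350 to 850 mm from the base axis. Payload 8.1 kg.
Tool frame: the origin (TCP) lies at the very end of the fingers, on their centre line; the grasp point (between the pads) lies 19 mm behind it; z points along the fingers, y is the line along which they close (so a half turn about z gives the same grasp; the last joint's range is limited). The gripper opens to 85 mm and grips with 20 to 120 N. Pads are 22 mm wide; open, the fingers measure 114 mm over their backs; the gripper's body (76 mm by 85 mm) begins 54 mm behind the grasp point. The pads swing forward as they close: fully open they stand 13 mm farther back than shut.
Start: joints at [68.56, 7.471, 85.268, -0, 87.261, -4.893], TCP at [170.859, 575.163, 231.292] pointing down, gripper open.
Joint ranges: [-169.43, 169.43], [-51.17, 129.36], [1.28, 143.12], [-76.62, 256.62], [0, 156.53], [-152.29, 152.29]. Speed limits (degrees/s): [136.94, 136.94, 159.86, 180, 180, 180].

## Interface

Orientations are given as [roll, pitch, yaw] about the fixed x, y, z axes, in that order (R = Rz(yaw) Ry(pitch) Rx(roll)).
In Python, from bench import status, viewer, job gives the robot as it stands.
- The arm moves only by the tool arm_command, never from a script. Its argument "targets" is a list that holds one entry, the list of rows, each a list of 7 numbers: the shift along the world's x, y, z in m, then the turn, a rotation vector about the world's x, y, z in rad, then the opening, from -1 (shut) to 1 (fully open). In form: [[[dx, dy, dz, rx, ry, rz, gripper], ...]]. A call has 1 to 10 rows; each row shifts and turns the commanded pose from where the row before left it; what a row does not reach is not made up. A row lasts 1/8 s, in which the tool goes at most 62.5 mm and 10.7 degrees, less where a joint would pass 70% of its speed; a pose out of reach is approached as far as the arm can. A call with a gripper value outside its range is refused whole. The fingers move at their own pace and stop on an object; "force" is the grip in N (left out, the last holds). Time passes only in rows, so rows that do not move let the fingers close. It gives the time, the measured TCP pose, the force, the opening and the grip force at its end, in the units of the state.
- status.sense(): the state, without advancing time (a new reading comes with each control period).
- viewer.snapshot(name): name is "scene" or "top" or "wrist"; returns the picture (480x640x3 uint8, red, green, blue); there is no depth.
- viewer.camera_model(name): a dict with "vertical_fov" (degrees; the focal length in pixels is half the picture's height over the tangent of half this angle, whatever the lens; pixels are square), "cx", "cy" (the principal point, pixels), "k1" (the pictures are not rectified: a ray, as slopes to the right and down, at radius r is drawn at 1 + k1 r^2 times it, then the intrinsics apply), "xyz" and "attitude" of the camera in the world. Camera axes: x right, y down, z forward; pixel columns grow to the right and rows downward; lengths in mm; the calibration is good to about 2 mm. A picture is of the moment at which its call begins: read the wrist's pose just before it. camera_model takes no time and is no camera call; for the wrist camera it gives the pose at the moment of the call.
- job.hand_in(): hands the job in; it is judged then, once.
The state is a dict: "time": time; "joint_pos": joint angles; "qd": joint speeds; "joint_efforts": joint torques, N m; "tool_pos": TCP position; "tcp_rot": TCP orientation; "ft_force": force on the tool from outside, world axes, zero at the start; "wrist_torque": the same for the moment, N m; "finger_gap": finger opening in mm; "grip_force": force on a finger pad.
Only numpy, scipy, OpenCV 4.12 (cv2) and the standard library are available. Lean on these libraries where they do the work, as an engineer would, in place of code of your own. Each camera call takes 0.05 s, during which the arm holds its last target. There are 200 camera calls.

## Working session

There is one attempt and no reset: what is moved stays moved. The work goes in short steps, Python scripts to look and compute and a tool call to move; the robot and the scene stay as the last step left them, time stands still between calls to the robot, and variables do not carry over. Pictures are saved under pics/ and viewed, at most 10 in all, crops included, and the job is handed in when it is done.

Besides the shell and the picture viewer there is one more tool, called as name([rows], argument=value, ...), one row to a line, values as JSON. arm_command: Moves the arm, as the interface text tells. Its arguments: {"type":"object","properties":{"targets":{"type":"array"},"force":{"type":"number"}},"required":["targets"]}

```bash
mkdir -p pics; ls
python3 - <<'E'
from bench import status, viewer
import cv2, numpy as np
s=status.sense(); print(s)
a=viewer.snapshot("scene"); b=viewer.snapshot("top")
for n in("scene","top","wrist"): print(n,viewer.camera_model(n))
cv2.imwrite("pics/scene.png",a[:,:,::-1]); cv2.imwrite("pics/top.png",b[:,:,::-1])
E
```

```text
pics
{'time': 0.0, 'joint_pos': array([ 6.85601700e+01,  7.51703036e+00,  8.53311094e+01,  1.83755087e-04,
        8.72622966e+01, -4.89186154e+00]), 'qd': array([ 0.06872249, -0.08376148,  0.02596249, -0.11066897,  0.02805794,
       -0.07057535]), 'joint_efforts': array([-7.91029288e-04, -5.69428396e+01, -5.00537074e+01, -3.43138145e-04,
        1.56842871e-02,  1.86290271e-05]), 'tool_pos': array([170.64678579, 574.62592562, 230.20686833]), 'tcp_rot': array([-1.79889982e+02, -9.60036046e-03,  1.63452013e+02]), 'ft_force': array([-0.54987657, -0.08949004,  0.22224902]), 'wrist_torque': array([ 2.54134735e-02, -4.64648205e-02,  6.04211689e-05]), 'grip_force': 0.0, 'finger_gap': 85.3470286042225}
scene {'vertical_fov': 46.63242105647869, 'cx': 318.7680016117575, 'cy': 246.41031040319154, 'k1': 0.0051600484357352434, 'xyz': array([1051.79901185, -700.59116345, 1390.9353315 ]), 'attitude': array([-1.44366916e+02, -2.57764734e-02,  3.77307986e+01])}
top {'vertical_fov': 46.9908266152084, 'cx': 311.88883207963704, 'cy': 247.3124762562517, 'k1': -0.11633808896959975, 'xyz': array([ 278.00355309,   13.43221253, 1382.66785754]), 'attitude': array([-170.08420694,   -1.03628489,  -90.8711629 ])}
wrist {'vertical_fov': 65.78089196413477, 'cx': 325.1668167102974, 'cy': 243.38778763485388, 'k1': -0.0021225461072653436, 'xyz': array([ 91.86957293, 597.32393088, 373.87571954]), 'attitude': array([1.61561963e+02, 8.56001131e-02, 7.34587472e+01])}
```

View pics/scene.png

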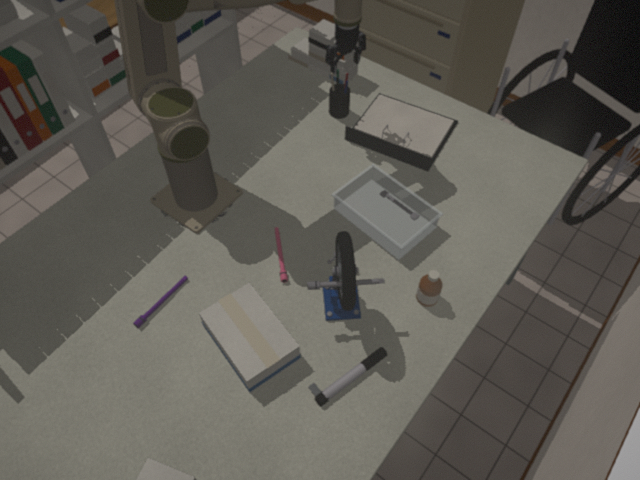

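View pics/top.png

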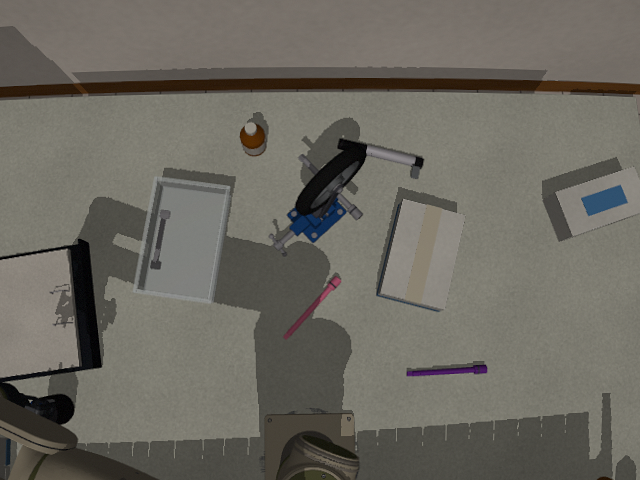

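The top view shows the vice near (315,222), the wheel from (303,205) to (363,155), the bar's thick end near (354,211), the tub at (184,240), the spanner on the tub's left side (160,240), the pump at (380,153), the bottle at (252,138), and the carton at (421,253). I'll enlarge the castor in both views.

```bash
cat > h.py <<'E'
import numpy as np, cv2, json
from bench import status, viewer
from scipy.spatial.transform import Rotation as R
class Cam:
    def __init__(s,name=None,m=None):
        m=m or viewer.camera_model(name); s.f=240/np.tan(np.radians(m["vertical_fov"]/2))
        s.K=np.array([[s.f,0,m["cx"]],[0,s.f,m["cy"]],[0,0,1.]]); s.d=np.array([m["k1"],0,0,0,0.])
        s.R=R.from_euler("xyz",m["attitude"],degrees=True).as_matrix(); s.t=np.array(m["xyz"],float)
    def proj(s,P):
        p=(np.atleast_2d(P)-s.t)@s.R
        return cv2.projectPoints(p.reshape(-1,1,3),np.zeros(3),np.zeros(3),s.K,s.d)[0].reshape(-1,2)
    def onz(s,uv,z):
        n=cv2.undistortPoints(np.array(uv,float).reshape(-1,1,2),s.K,s.d).reshape(-1,2)
        r=np.c_[n,np.ones(len(n))]@s.R.T; z=np.broadcast_to(z,len(n))
        return s.t+r*((z-s.t[2])/r[:,2])[:,None]
def castor(P,x,y,yaw):  # local -> world
    return np.atleast_2d(P)@R.from_euler("z",yaw,degrees=True).as_matrix().T+[x,y,0]
def crop(im,x0,y0,w,h,k,name):
    cv2.imwrite("pics/"+name,cv2.resize(im[y0:y0+h,x0:x0+w,::-1],None,fx=k,fy=k,interpolation=cv2.INTER_CUBIC))
E
python3 - <<'E'
import cv2,numpy as np
from h import *
a=cv2.imread("pics/scene.png");b=cv2.imread("pics/top.png")
A=cv2.resize(a[220:330,300:400],None,fx=5,fy=5,interpolation=cv2.INTER_CUBIC)
B=cv2.resize(b[125:255,265:375],None,fx=4.23,fy=4.23,interpolation=cv2.INTER_CUBIC)
h=550; o=np.hstack([A[:h,:395],B[:h,:400]]); 
o=np.clip(o*1.6,0,255).astype(np.uint8)
cv2.imwrite("pics/c1.png",o); print(o.shape)
T=Cam("top")
print("tub rim", T.onz([[156,178],[231,187],[213,302],[135,292]],70).round())
print("bottle",T.onz([[252,130]],125).round(),"carton",T.onz([[402,199],[464,212],[441,311],[377,295]],80).round(),"pump",T.onz([[340,145],[421,163]],14).round())
print("vice/wheel top", T.onz([[303,200],[363,155]],215).round(), "bar", T.onz([[354,211],[307,148]],160).round())
E
```

```text
(550, 795, 3)
tub rim [[687. 371.  70.]
 [660. 183.  70.]
 [378. 223.  70.]
 [403. 412.  70.]]
bottle [[787. 128. 125.]] carton [[ 623. -236.   80.]
 [ 589. -389.   80.]
 [ 348. -318.   80.]
 [ 389. -166.   80.]] pump [[ 788.  -93.   14.]
 [ 737. -304.   14.]]
vice/wheel top [[ 587.    7.  215.]
 [ 689. -128.  215.]] bar [[ 574. -109.  160.]
 [ 726.   -4.  160.]]
```

View pics/c1.png

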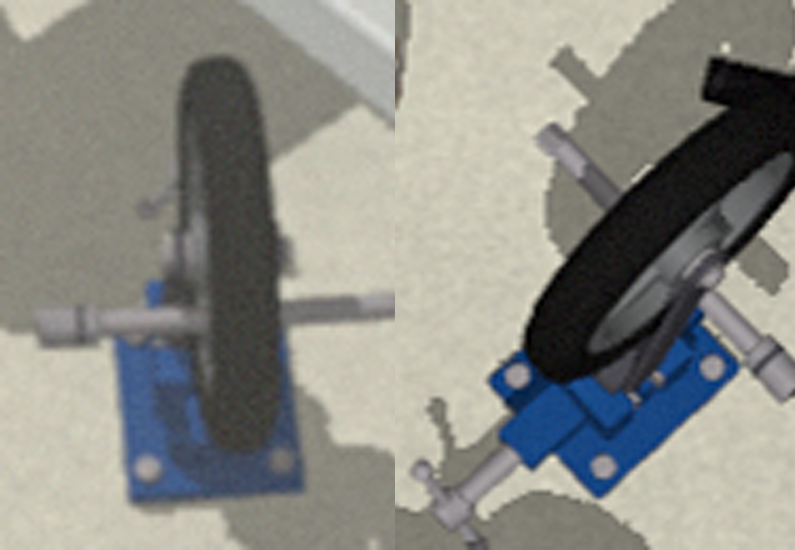

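The left half is the scene view: socket end face at full-image (307,285), far bar end about (382,281), tyre top (344,231), axle ends (333,271) and (358.5,270.5). The right half is the top view: socket end about (357,213), far end about (301,157), near nut about (339.5,189). I'll fit the castor's pose and triangulate the bar from these.

```bash
cat > fit.py <<'E'
from h import *
from scipy.optimize import least_squares
T=Cam("top");S=Cam("scene")
th=np.radians(np.arange(0,360,5))
def ext(C,x,y,yaw): # tyre silhouette extremes in picture
    P=[]
    for l in(-15.5,-8,0,8,15.5):
        r=100-(3 if abs(l)>15 else 0)
        P.append(np.c_[40+r*np.sin(th),0*th+l,215+r*np.cos(th)])
    u=C.proj(castor(np.vstack(P),x,y,yaw)); return np.r_[u.min(0),u.max(0)]
tyT=np.array([295.7,np.nan,363.5,np.nan]); tyS=np.array([335.5,231,np.nan,310.5])
pts=[(T,(339.5,189.3),(40,-31,215)),(S,(333,271),(40,-33,215)),(S,(358.6,270.4),(40,33,215)),
     (S,(326,320.2),(60,-50,0)),(S,(360.6,318),(60,50,0)),(T,(346.6,211.8),(60,-50,8)),(T,(313.5,242.5),(-60,-50,8)),(T,(287,214.8),(-60,50,8))]
def res(p):
    r=[C.proj(castor(l,*p))[0]-uv for C,uv,l in pts]
    e=np.r_[ext(T,*p)-tyT,ext(S,*p)-tyS]; return np.r_[np.ravel(r),e[~np.isnan(e)]]
o=least_squares(res,[620,-30,-53],loss="soft_l1"); print(o.x.round(1)); print(o.fun, res(o.x).round(1))
def tri(uvT,uvS):
    f=lambda P: np.r_[T.proj(P)[0]-uvT,S.proj(P)[0]-uvS]
    q=least_squares(f,[640,-60,160]); return q.x, q.fun
Ri=R.from_euler("z",-o.x[2],degrees=True).as_matrix()
for n,a,b in(("sock end",(357.5,213),(307.5,285.5)),("far",(300.5,156.5),(382,281))):
    P,f=tri(np.array(a),np.array(b)); print(n,P.round(1),f.round(1),"local",(Ri@(P-[*o.x[:2],0])).round(1))
E
python3 fit.py
```

```text
[607.8 -24.6 -45.9]
[ 0.66560531 -1.39275622 -0.84443842  1.25869737 -0.47701765 -0.5576212
 -0.50330444  0.327689    0.15154364 -0.94832192 -1.2113388  -1.66122925
 -1.2388746   0.04281943 -2.3963386   0.38720508 -1.91883925  2.55852582
 -1.38818654  0.23467203  0.64505402] [ 0.7 -1.4 -0.8  1.3 -0.5 -0.6 -0.5  0.3  0.2 -0.9 -1.2 -1.7 -1.2  0.
 -2.4  0.4 -1.9  2.6 -1.4  0.2  0.6]
sock end [ 567.8 -118.1  162.3] [ 0.6  0.5  0.9 -0.2] local [ 39.4 -93.9 162.3]
far [708.2  12.1 155.5] [-0.4 -0.3 -0.5  0.1] local [ 43.4  97.6 155.5]
```

The fit is consistent: castor at about (608,-25), yaw about -46.5°, and the bar at local x about 41, z about 160. I'll carry the tool high round to above the socket end, turning it -120° in yaw.

arm_command([
  [[0, 0, 0.06, 0, 0, -0.13, 1], [0, 0, 0.06, 0, 0, -0.13, 1], [0, 0, 0.06, 0, 0, -0.13, 1], [0.025, -0.05, 0, 0, 0, -0.13, 1], [0.025, -0.05, 0, 0, 0, -0.13, 1], [0.025, -0.05, 0, 0, 0, -0.13, 1], [0.025, -0.05, 0, 0, 0, -0.13, 1], [0.025, -0.05, 0, 0, 0, -0.13, 1], [0.025, -0.05, 0, 0, 0, -0.13, 1], [0.025, -0.05, 0, 0, 0, -0.13, 1]],
])

```text
time: 1.35
tool_pos: [346.2, 223.5, 411.0]
tcp_rot: [-180.0, 0.0, 88.7]
ft_force: [1.5, -0.5, -0.1]
finger_gap: 85.5
grip_force: 0.0
```

arm_command([
  [[0.03, -0.05, 0, 0, 0, -0.13, 1], [0.03, -0.05, 0, 0, 0, -0.13, 1], [0.03, -0.05, 0, 0, 0, -0.13, 1], [0.03, -0.05, 0, 0, 0, -0.13, 1], [0.03, -0.05, 0, 0, 0, -0.13, 1], [0.03, -0.05, 0, 0, 0, -0.14, 1], [0.02, -0.02, -0.02, 0.1, -0.105, 0, 1], [0.01, -0.005, -0.03, 0.1, -0.105, 0, 1], [0.01, -0.005, -0.03, 0.102, -0.105, 0, 1], [0, 0, 0, 0, 0, 0, 1]],
])

```text
time: 2.6
tool_pos: [562.9, -105.8, 325.3]
tcp_rot: [-179.3, -24.8, 43.2]
ft_force: [0.7, -0.5, 0.8]
finger_gap: 85.2
grip_force: 0.0
```

Run:
```python
from h import *
W=Cam("wrist"); im=viewer.snapshot("wrist"); print(W.t.round())
cv2.imwrite("pics/w1.png",cv2.convertScaleAbs(im[:,:,::-1],alpha=1.5)); np.save("w1.npy",{"K":W.K,"R":W.R,"t":W.t},allow_pickle=True)
print(W.proj(castor([[41,-100,160],[41,-68,160],[41,-84,160],[40,-33,215],[40,0,315]],607.8,-24.6,-46.3)).round())
```

```text
[573. -98. 490.]
[[343. 313.]
 [342. 276.]
 [342. 294.]
 [343. 227.]
 [350. 129.]]
```

View pics/w1.png

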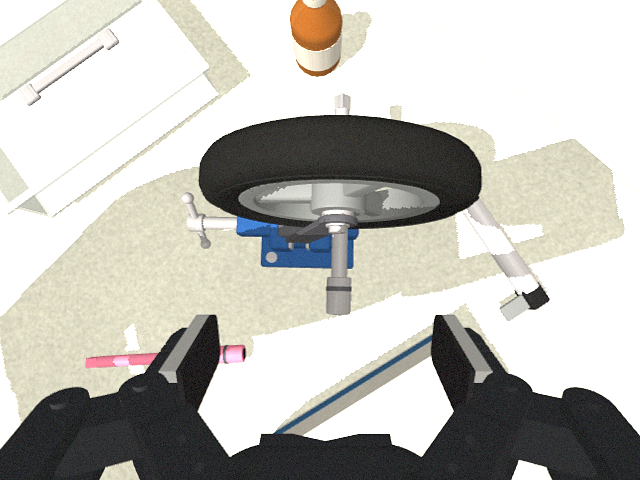

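The wrist view shows the socket at column 339.5, rows 278–314, and the tyre centred at column 341. The prediction was 342.5 and 350, so the castor sits about 3 mm to local -x of the fit. I'll correct for that, descend, and then close.

arm_command([
  [[0.01, 0.001, -0.05, 0, 0, 0, 1], [0.006, 0, -0.05, 0, 0, 0, 1], [0, 0, -0.045, 0, 0, 0, 1], [0, 0, -0.025, 0, 0, 0, 1], [0, 0, -0.012, 0, 0, 0, 1], [0, 0, 0, 0, 0, 0, 1], [0, 0, 0, 0, 0, 0, 0.3]],
], force=60)

```text
time: 3.52
tool_pos: [583.3, -104.2, 151.7]
tcp_rot: [179.8, -25.0, 43.8]
ft_force: [0.7, -1.0, -0.6]
finger_gap: 70.3
grip_force: 0.0
```

Run:
```python
from h import *
im=viewer.snapshot("wrist"); print(status.sense()["tool_pos"])
cv2.imwrite("pics/w2.png",cv2.convertScaleAbs(im[:,:,::-1],alpha=1.3))
```

```text
[ 583.10471479 -104.26418851  151.52730512]
```

View pics/w2.png

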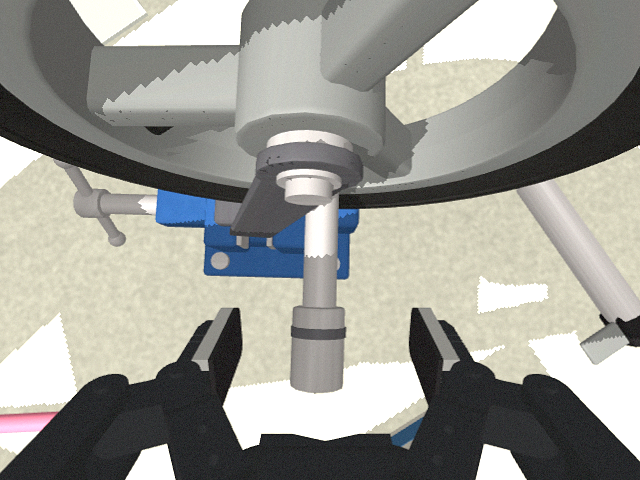

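The socket is centred at about (318,350) between the pads at columns 240 and 412. The spokes point left, up-right and down-right. I'll lower 7 mm, close, and pull straight along local -y.

arm_command([
  [[-0.003, -0.003, -0.007, 0, 0, 0, 0.3], [0, 0, 0, 0, 0, 0, -1], [0, 0, 0, 0, 0, 0, -1], [0, 0, 0, 0, 0, 0, -1], [0, 0, 0, 0, 0, 0, -1], [0, 0, 0, 0, 0, 0, -1], [0, 0, 0, 0, 0, 0, -1]],
], force=100)

```text
time: 4.45
tool_pos: [578.9, -107.0, 142.4]
tcp_rot: [-180.0, -25.0, 43.7]
ft_force: [-1.6, -2.4, 1.5]
finger_gap: 19.8
grip_force: 97.6
```

arm_command([
  [[-0.007, -0.007, 0.001, 0, 0, 0, -1], [-0.014, -0.014, 0.001, 0, 0, 0, -1], [-0.0175, -0.0165, 0, 0, 0, 0, -1], [-0.018, -0.017, 0, 0, 0, 0, -1], [-0.018, -0.017, 0, 0, 0, 0, -1], [-0.018, -0.017, 0, 0, 0, 0, -1], [-0.018, -0.017, 0, 0, 0, 0, -1], [-0.018, -0.017, 0, 0, 0, 0, -1]],
])

```text
time: 5.45
tool_pos: [449.2, -229.7, 144.0]
tcp_rot: [-179.9, -25.0, 43.7]
ft_force: [-0.3, -0.5, -1.8]
finger_gap: 19.8
grip_force: 101.5
```

Run:
```python
from h import *
s=status.sense(); print(s["tool_pos"],s["joint_pos"].round(),s["ft_force"])
W=Cam("wrist"); im=viewer.snapshot("wrist")
np.save("w3.npy",{"K":W.K,"R":W.R,"t":W.t,"im":im},allow_pickle=True)
cv2.imwrite("pics/w3.png",cv2.convertScaleAbs(im[:,:,::-1],alpha=1.3))
```

```text
[ 449.17310957 -229.7295394   143.99741826] [-51.  -6. 112.  26.  78. -11.] [-0.28177396 -0.5420078  -1.76858239]
```

View pics/w3.png

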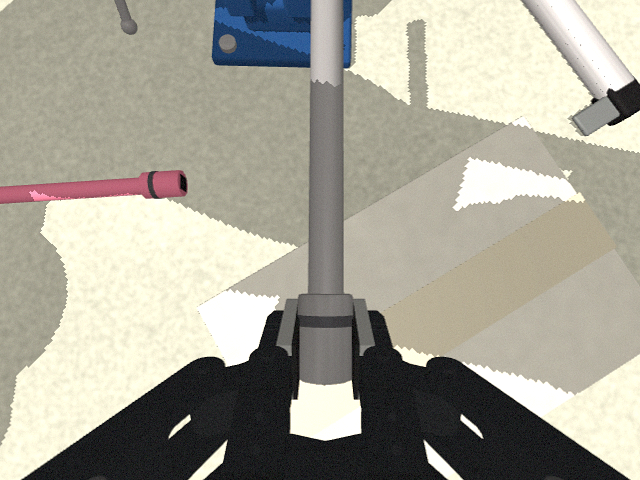

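The bar is out and firmly held: socket between the pads at (327,340), shank level up the picture. I'll lift it high, then carry it to the tub while yawing -52°.

arm_command([
  [[0, 0, 0.02, 0, 0, 0, -1], [0, 0, 0.04, 0, 0, 0, -1], [0, 0, 0.05, 0, 0, 0, -1], [0, 0, 0.05, 0, 0, 0, -1], [0, 0, 0.05, 0, 0, 0, -1], [0, 0.02, 0.04, 0, 0, -0.06, -1], [0, 0.04, 0.01, 0, 0, -0.09, -1], [0, 0.05, 0, 0, 0, -0.09, -1], [0, 0.05, 0, 0, 0, -0.09, -1], [0, 0.05, 0, 0, 0, -0.09, -1]],
])

```text
time: 6.75
tool_pos: [449.6, -17.1, 405.8]
tcp_rot: [-180.0, -25.1, 19.4]
ft_force: [0.3, 0.7, -0.9]
finger_gap: 19.4
grip_force: 101.4
```

arm_command([
  [[0, 0.05, 0, 0, 0, -0.09, -1], [0, 0.05, 0, 0, 0, -0.09, -1], [0, 0.05, 0, 0, 0, -0.09, -1], [0, 0.05, 0, 0, 0, -0.09, -1], [0, 0.05, 0, 0, 0, -0.09, -1], [0.002, 0.04, 0, 0, 0, -0.034, -1], [0.003, 0.02, 0, 0.011, 0.075, 0, -1], [0, 0, -0.02, 0.011, 0.075, 0, -1], [0, 0, -0.04, 0.01, 0.075, 0, -1], [0, 0, -0.02, 0, 0, 0, -1]],
])

```text
time: 8.0
tool_pos: [454.9, 288.8, 322.7]
tcp_rot: [-180.0, -11.8, -8.0]
ft_force: [-0.1, -0.6, -1.7]
finger_gap: 19.6
grip_force: 101.1
```

arm_command([
  [[0, 0.002, -0.04, 0, 0, 0, -1], [0, 0.002, -0.06, 0, 0, 0, -1], [0, 0, -0.06, 0, 0, 0, -1], [0, 0, -0.05, 0, 0, 0, -1], [0, 0, -0.03, 0, 0, 0, -1], [0, 0, -0.015, 0, 0, 0, -1], [0, 0, -0.01, 0, 0, 0, -1], [0, 0, 0, 0, 0, 0, -1]],
])

```text
time: 9.0
tool_pos: [455.7, 293.1, 59.9]
tcp_rot: [-179.9, -12.0, -7.9]
ft_force: [0.2, -0.5, -1.7]
finger_gap: 19.1
grip_force: 101.1
```

Run:
```python
from h import *
im=viewer.snapshot("wrist"); im2=viewer.snapshot("top")
cv2.imwrite("pics/w4.png",cv2.convertScaleAbs(np.hstack([cv2.resize(im,(400,300)),cv2.resize(im2[130:310,80:320],(400,300))])[:,:,::-1],alpha=1.3))
```

```text
(no output)
```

View pics/w4.png

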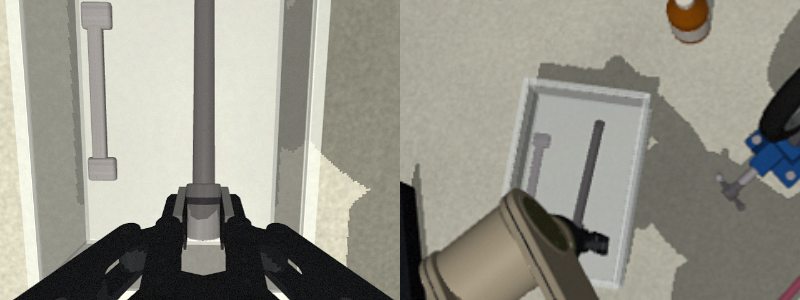

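The bar lies in the middle of the tub, parallel to the long walls and clear of the spanner (left at (95,90) in the wrist half). I'll lower gently until it touches.

arm_command([
  [[0, 0, -0.01, 0, 0, 0, -1], [0, 0, -0.01, 0, 0, 0, -1], [0, 0, -0.005, 0, 0, 0, -1], [0, 0, 0, 0, 0, 0, -1]],
])

```text
time: 9.6
tool_pos: [455.2, 292.5, 33.6]
tcp_rot: [-180.0, -11.9, -7.9]
ft_force: [-0.6, -0.5, 0.4]
finger_gap: 20.1
grip_force: 101.1
```

arm_command([
  [[0, 0, 0, 0, 0, 0, -1], [0, 0, -0.005, 0, 0, 0, -1], [0, 0, -0.005, 0, 0, 0, -1], [0, 0, -0.005, 0, 0, 0, -1], [0, 0, 0, 0, 0, 0, -0.3], [0, 0, 0, 0, 0, 0, -0.3], [0, 0, 0, 0, 0, 0, -0.1], [0, 0, 0, 0, 0, 0, -0.1]],
], force=20)

```text
time: 10.6
tool_pos: [455.5, 292.7, 19.3]
tcp_rot: [-179.9, -12.0, -7.9]
ft_force: [-0.4, -0.7, 0.1]
finger_gap: 38.2
grip_force: 0.0
```

arm_command([
  [[0, 0, 0.02, 0, 0, 0, -0.1], [0, 0, 0.05, 0, 0, 0, 0], [0, 0, 0.06, 0, 0, 0, 1], [0, 0, 0.06, 0, 0, 0, 1], [0, 0, 0.06, 0, 0, 0, 1], [0, 0, 0.06, 0, 0, 0, 1], [0, -0.03, 0.05, 0, 0, 0, 1], [0, -0.05, 0.02, 0, 0, 0.1, 1], [0, -0.05, 0, 0, 0, 0.1, 1], [0, -0.05, 0, 0, 0, 0.1, 1]],
])

```text
time: 11.85
tool_pos: [455.2, 111.5, 399.9]
tcp_rot: [-179.9, -12.1, 9.5]
ft_force: [-0.2, -0.3, -0.1]
finger_gap: 85.4
grip_force: 0.0
```

arm_command([
  [[0, -0.05, 0, 0, 0, 0.1, 1], [0, -0.05, 0, 0, 0, 0.1, 1], [0, -0.05, 0, 0, 0, 0.1, 1], [0, -0.05, 0, 0, 0, 0.1, 1], [0, -0.04, 0, 0, 0, 0.1, 1], [0.01, -0.02, -0.02, 0.1, -0.105, 0.1, 1], [0.02, 0, -0.04, 0.12, -0.125, 0, 1], [0.02, 0, -0.04, 0.12, -0.125, 0, 1], [0.02, 0, -0.03, 0.12, -0.125, 0, 1], [0.014, 0, -0.01, 0.12, -0.125, 0, 1]],
])

```text
time: 13.1
tool_pos: [539.3, -147.5, 257.9]
tcp_rot: [-179.0, -60.2, 43.0]
ft_force: [0.6, 1.4, -0.0]
finger_gap: 85.3
grip_force: 0.0
```

arm_command([
  [[0, 0, 0, 0, 0, 0, 1]],
])

```text
time: 13.22
tool_pos: [537.8, -146.9, 254.7]
tcp_rot: [-177.9, -60.0, 42.1]
ft_force: [-0.4, -0.5, -0.3]
finger_gap: 85.4
grip_force: 0.0
```

Run:
```python
from h import *
W=Cam("wrist"); im=viewer.snapshot("wrist"); t=viewer.snapshot("top"); print(status.sense()["joint_pos"].round())
np.save("w5.npy",{"K":W.K,"R":W.R,"t":W.t,"im":im},allow_pickle=True); print(W.t.round(), W.proj(castor([40,0,215],605.5,-22.5,-46.3)))
a=cv2.resize(im,(533,400)); b=cv2.resize(t[160:320,120:250],(267,400))
cv2.imwrite("pics/w5.png",cv2.convertScaleAbs(np.hstack([a,b])[:,:,::-1],alpha=1.3))
```

```text
[-56.  -3. 113.  58.  88. -21.]
[ 479. -207.  397.] [[322.84170114 187.08091979]]
```

View pics/w5.png

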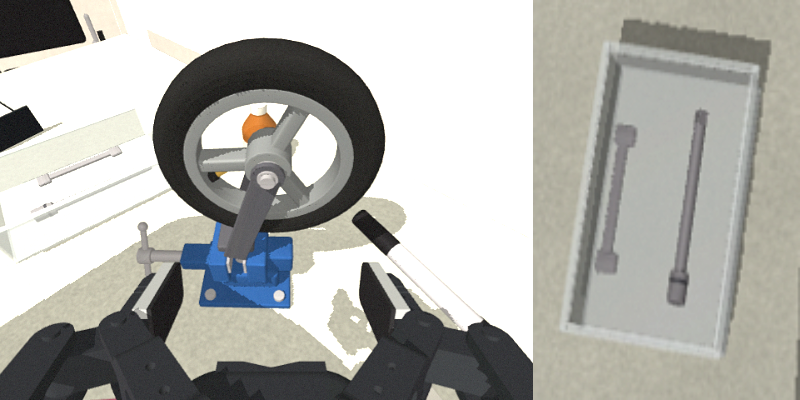

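The bar lies flat in the tub (right half). In the wrist half, the spokes point left (203,160), up-right (300,115) and down-right (303,200). A small brass piece at (219,173), below the left spoke, is probably the valve. I'll enlarge the wheel.

Run:
```python
from h import *
d=np.load("w5.npy",allow_pickle=True).item(); im=d["im"]
cv2.imwrite("pics/w5c.png",cv2.convertScaleAbs(cv2.resize(im[90:290,200:440],None,fx=3,fy=3,interpolation=cv2.INTER_CUBIC)[:,:,::-1],alpha=1.2))
```

```text
(no output)
```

View pics/w5c.png

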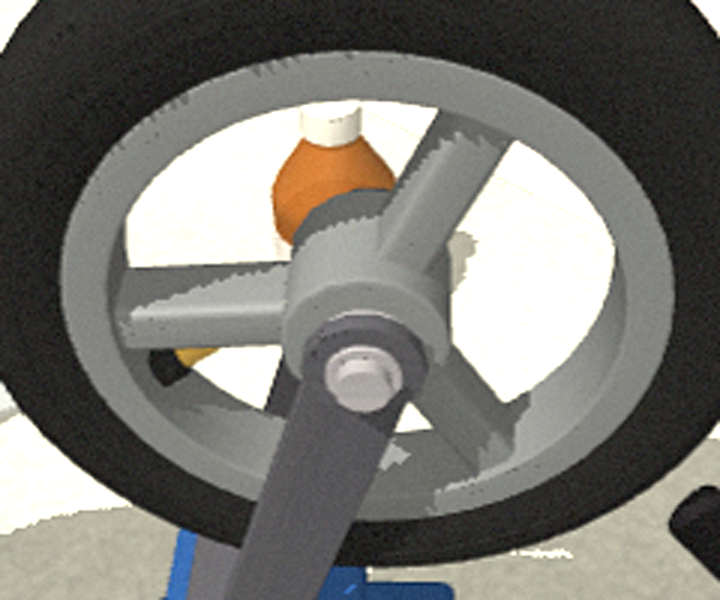

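```bash
cat > q.py <<'E'
from h import *
def load(f):
    d=np.load(f,allow_pickle=True).item(); C=Cam.__new__(Cam); C.K,C.R,C.t=d["K"],d["R"],d["t"]; C.d=np.zeros(5); return C,d["im"]
def onplane(C,uv,y,p): # ray -> castor plane local y
    n=cv2.undistortPoints(np.array(uv,float).reshape(-1,1,2),C.K,C.d).reshape(-1,2); r=np.c_[n,np.ones(len(n))]@C.R.T
    M=R.from_euler("z",p[2],degrees=True).as_matrix(); o=(C.t-[p[0],p[1],0])@M; r=r@M
    return o+r*((y-o[1])/r[:,1])[:,None]
E
python3 - <<'E'
from q import *
C,im=load("w5.npy"); p=(605.5,-22.5,-46.3)
f=lambda a:[(200+u/3,90+v/3) for u,v in a]
# rim near-face inner/outer circle extremes (y=-13)
L=onplane(C,f([[62,275],[673,290],[350,51],[372,519]]),-13,p); print("rim",L.round(1))
N=onplane(C,f([[360,385]]),-33,p); print("nut",N.round(1))
S=onplane(C,f([[135,318],[135,346],[430,178-30],[500,150],[475,470],[515,440]]),-10,p); 
c=np.array([(L[0]+L[1])/2])[0]; c[2]=(L[2,2]+L[3,2])/2; print(c.round(1))
a=lambda P:np.degrees(np.arctan2(P[:,0]-c[0],P[:,2]-c[2]))%360
print("spoke",S.round(1).tolist(),a(S).round(1))
for q in (240,245,250,255):
    t=np.radians(q); e=lambda r,y:[c[0]+r*np.sin(t),y,c[2]+r*np.cos(t)]
    u=C.proj(castor([e(63,0),e(63-27,10)],*p)); print(q,((u-[200,90])*3).round())
E
```

```text
rim [[-31.6 -13.  231.8]
 [112.7 -13.  225.1]
 [ 38.1 -13.  286.8]
 [ 39.4 -13.  138.9]]
nut [[ 38.2 -33.  214.3]]
[ 40.5 -13.  212.9]
spoke [[-17.7, -10.0, 215.7], [-19.4, -10.0, 206.3], [54.4, -10.0, 262.7], [69.4, -10.0, 262.0], [69.2, -10.0, 157.2], [79.6, -10.0, 169.7]] [272.8 263.8  15.5  30.5 152.8 137.8]
240 [[176. 388.]
 [258. 326.]]
245 [[164. 375.]
 [252. 318.]]
250 [[153. 362.]
 [246. 310.]]
255 [[144. 348.]
 [242. 302.]]
```

The geometry agrees with the fit: rim centre at local (40.5, 213). The spokes lie at about 26.5° (mod 120), and the valve root at (165,368) matches q about 246.5°. So the wheel needs about +113.5°. I'll do it in two strokes, gripping the tyre's top in the wheel plane.

```bash
cat > t.py <<'E'
from h import *
YAW=-46.3; ax=np.array([633.,-51.5,214.]); B=R.from_euler("z",YAW,degrees=True).as_matrix(); lx,ly=B[:,0],B[:,1]
def tgt(phi,r):
    f=np.radians(phi); pos=ax+r*(np.sin(f)*lx+np.cos(f)*np.array([0,0,1.]))
    z=-(np.sin(f)*lx+np.cos(f)*np.array([0,0,1.])); return pos,R.from_matrix(np.c_[np.cross(ly,z),ly,z])
def err(phi,r):
    s=status.sense(); p,Q=tgt(phi,r); q=R.from_euler("xyz",s["tcp_rot"],degrees=True)
    w=(Q*q.inv()).as_rotvec(); return (p-s["tool_pos"]).round(1),w.round(3),np.degrees(np.linalg.norm(w)).round(1)
E
python3 -c "
from t import *
print(err(-45,180),err(-45,70)); print(ly)
for a in (-45,-25,0,20): print(a,tgt(a,70)[0].round(1))"
```

```text
(array([  5.8, 188.2,  81.8]), array([-1.976,  0.033,  1.08 ]), np.float64(129.0)) (array([ 59.6, 132. ,   4. ]), array([-1.976,  0.033,  1.08 ]), np.float64(129.0))
[0.72296715 0.69088241 0.        ]
-45 [598.8 -15.7 263.5]
-25 [612.6 -30.1 277.4]
0 [633.  -51.5 284. ]
20 [649.5 -68.8 279.8]
```

arm_command([
  [[0, 0, 0.045, 0, 0, 0, 1], [0, 0, 0.05, -0.141, 0.002, 0.077, 1], [0, 0, 0.045, -0.141, 0.002, 0.077, 1], [0, 0, 0.04, -0.141, 0.002, 0.077, 1], [0, 0.03, 0, -0.141, 0.002, 0.077, 1], [0, 0.03, 0, -0.141, 0.002, 0.077, 1], [0, 0.03, 0, -0.141, 0.002, 0.077, 1], [0, 0.03, 0, -0.141, 0.002, 0.077, 1], [0, 0.03, 0, -0.141, 0.002, 0.077, 1], [0, 0.03, 0, -0.141, 0.002, 0.077, 1]],
], force=25)

```text
time: 14.58
tool_pos: [539.3, 34.0, 445.7]
tcp_rot: [158.3, 9.3, 100.7]
ft_force: [0.5, -0.0, -0.9]
finger_gap: 86.0
grip_force: 0.0
```

```bash
python3 -c "
from t import *
print(err(-45,180), status.sense()['joint_pos'].round())"
```

```text
(array([   5.8,    6.5, -104.4]), array([-0.707,  0.023,  0.377]), np.float64(45.9)) [  2. -23.  94.  -5.  86. -11.]
```

arm_command([
  [[0, 0, 0, -0.141, 0.004, 0.075, 1], [0, 0, -0.02, -0.141, 0.004, 0.075, 1], [0.002, 0.002, -0.03, -0.141, 0.004, 0.075, 1], [0.002, 0.002, -0.03, -0.141, 0.004, 0.075, 1], [0.002, 0.002, -0.024, -0.141, 0.004, 0.075, 1], [0, 0, 0, 0, 0, 0, 1]],
])

```text
time: 15.32
tool_pos: [544.6, 40.7, 335.5]
tcp_rot: [-180.0, 44.7, 133.3]
ft_force: [-0.2, -0.1, 0.5]
finger_gap: 85.8
grip_force: 0.0
```

```bash
python3 -c "
from t import *
print(err(-45,180),err(-45,70), status.sense()['joint_pos'].round())
C=Cam('wrist'); im=viewer.snapshot('wrist'); print(C.proj(ax+100*np.array([[-lx[0]*.707,-lx[1]*.707,.707]])), C.proj(ax+np.array([0,0,100.])))
cv2.imwrite('pics/w6.png',cv2.convertScaleAbs(im[:,:,::-1],alpha=1.3))"
```

```text
(array([ 0.5, -0.2,  5.8]), array([-0.004, -0.004,  0.007]), np.float64(0.5)) (array([ 54.2, -56.4, -72. ]), array([-0.004, -0.004,  0.007]), np.float64(0.5)) [ 25. -19. 110. -43.  76. -13.]
[[328.00755074 261.94662965]] [[328.16608719 334.34257155]]
```

View pics/w6.png

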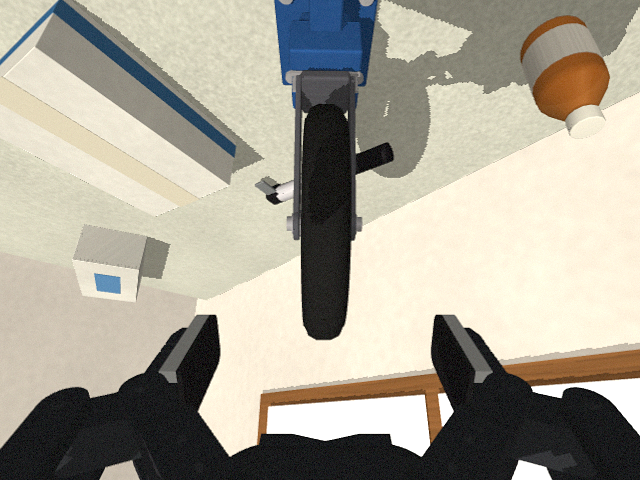

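The tyre (column about 326, rows 105–335) is centred between the pads within 1–2 mm. I'll move in radially and close lightly.

arm_command([
  [[0.013, -0.014, -0.018, 0, 0, 0, 1], [0.016, -0.017, -0.021, 0, 0, 0, 1], [0.014, -0.015, -0.019, 0, 0, 0, 1], [0.01, -0.011, -0.014, 0, 0, 0, 1], [0, 0, 0, 0, 0, 0, 0], [0, 0, 0, 0, 0, 0, -1], [0, 0, 0, 0, 0, 0, -1], [0, 0, 0, 0, 0, 0, -1]],
], force=25)

```text
time: 16.38
tool_pos: [599.3, -17.3, 265.5]
tcp_rot: [179.8, 44.7, 133.0]
ft_force: [-2.8, 4.0, 6.8]
finger_gap: 31.1
grip_force: 27.3
```

Run:
```python
from t import *
print(err(-45,70))
Y=ly
p0=tgt(-45,70)[0]
for a in range(-35,30,10):
    p=tgt(a,70)[0]; print(a,((p-p0)/1000).round(4)); p0=p
```

```text
(array([-0.4,  1.6, -2. ]), array([-0.005, -0.002,  0.01 ]), np.float64(0.6))
-35 [ 0.0065 -0.0068  0.0078]
-25 [ 0.0073 -0.0076  0.0061]
-15 [ 0.0079 -0.0083  0.0042]
-5 [ 0.0083 -0.0087  0.0021]
5 [ 0.0084 -0.0088  0.    ]
15 [ 0.0083 -0.0087 -0.0021]
25 [ 0.0079 -0.0083 -0.0042]
```

arm_command([
  [[0.0044, -0.0046, 0.0057, 0.0883, 0.0844, 0, -1], [0.0049, -0.0051, 0.0048, 0.0883, 0.0844, 0, -1], [0.0052, -0.0055, 0.004, 0.0883, 0.0844, 0, -1], [0.0055, -0.0058, 0.003, 0.0883, 0.0844, 0, -1], [0.0057, -0.006, 0.002, 0.0883, 0.0844, 0, -1], [0.0059, -0.0061, 0.001, 0.0883, 0.0844, 0, -1], [0.0059, -0.0062, -0.0001, 0.0883, 0.0844, 0, -1], [0.0059, -0.0061, -0.0011, 0.0883, 0.0844, 0, -1], [0.0057, -0.006, -0.0021, 0.0883, 0.0844, 0, -1], [0.0055, -0.0057, -0.0031, 0.0883, 0.0844, 0, -1]],
])

```text
time: 17.62
tool_pos: [651.1, -75.6, 276.6]
tcp_rot: [-179.1, -25.9, 133.2]
ft_force: [-9.6, 4.5, -5.1]
finger_gap: 30.7
grip_force: 35.2
```

arm_command([
  [[0, 0, 0, 0, 0, 0, -1], [0, 0, 0, 0, 0, 0, 0.5], [0, 0, 0, 0, 0, 0, 1], [0, 0, 0, 0, 0, 0, 1]],
])

```text
time: 18.12
tool_pos: [653.2, -74.8, 278.9]
tcp_rot: [-179.4, -25.3, 133.4]
ft_force: [0.3, -0.1, 0.9]
finger_gap: 83.2
grip_force: 0.0
```

Run:
```python
from t import *
print(err(25,70), err(-20,180),err(-20,70),status.sense()['joint_pos'].round())
```

```text
(array([ 0.2,  1.9, -1.4]), array([ 0.003, -0.01 ,  0.001]), np.float64(0.6)) (array([-62.7,  67.8, 104.3]), array([-0.565, -0.552,  0.005]), np.float64(45.3)) (array([-36.7,  40.6,   0.9]), array([-0.565, -0.552,  0.005]), np.float64(45.3)) [-17.  38.  46.  13. 118. -57.]
```

arm_command([
  [[-0.0071, 0.0076, 0.0035, -0.1135, -0.1085, 0, 1], [-0.0074, 0.008, 0.002, -0.1135, -0.1085, 0, 1], [-0.0076, 0.0081, 0.0003, -0.1135, -0.1085, 0, 1], [-0.0075, 0.0081, -0.0015, -0.1135, -0.1085, 0, 1], [-0.0073, 0.0077, -0.0031, -0.1135, -0.1085, 0, 1], [0, 0, 0, 0, 0, 0, 1], [0, 0, 0, 0, 0, 0, 0], [0, 0, 0, 0, 0, 0, -1], [0, 0, 0, 0, 0, 0, -1], [0, 0, 0, 0, 0, 0, -1]],
])

```text
time: 19.38
tool_pos: [616.7, -37.0, 279.4]
tcp_rot: [-179.7, 19.6, 133.2]
ft_force: [-2.9, -2.2, 4.1]
finger_gap: 30.7
grip_force: 25.8
```

Run:
```python
from t import *
print(err(-20,70),status.sense()['finger_gap'],status.sense()['grip_force'])
```

```text
(array([-0.3,  2.8,  0.4]), array([-0.001, -0.008,  0.011]), np.float64(0.8)) 30.675792364560433 25.84415753488429
```

arm_command([
  [[0.0059, -0.0061, 0.0025, 0.0915, 0.0874, 0, -1], [0.006, -0.0063, 0.0014, 0.0915, 0.0874, 0, -1], [0.0061, -0.0064, 0.0003, 0.0915, 0.0874, 0, -1], [0.0061, -0.0064, -0.0008, 0.0915, 0.0874, 0, -1], [0.006, -0.0063, -0.0019, 0.0915, 0.0874, 0, -1], [0.0058, -0.006, -0.003, 0.0915, 0.0874, 0, -1], [0, 0, 0, 0, 0, 0, -1], [0, 0, 0, 0, 0, 0, 0.5], [0, 0, 0, 0, 0, 0, 1], [0, 0, 0, 0, 0, 0, 1]],
])

```text
time: 20.62
tool_pos: [652.3, -73.0, 278.4]
tcp_rot: [-179.5, -23.8, 133.4]
ft_force: [-0.0, -0.3, -0.4]
finger_gap: 82.8
grip_force: 0.0
```

Run:
```python
from t import *
print(err(23.5,70),err(23.5,200))
# view pose: tool y along lx, tilt 60 toward ly, TCP at local (40,-130) z 257
th=np.radians(60); z=np.sin(th)*ly-np.array([0,0,np.cos(th)]); p=ax-130*ly; p[2]=257
s=status.sense(); w=(R.from_matrix(np.c_[np.cross(lx,z),lx,z])*R.from_euler("xyz",s["tcp_rot"],degrees=True).inv()).as_rotvec()
print((p-s["tool_pos"]).round(),w.round(3),np.degrees(np.linalg.norm(w)),s["joint_pos"].round())
```

```text
(array([ 0. ,  1.3, -0.2]), array([ 0.002, -0.01 ,  0.002]), np.float64(0.6)) (array([ 35.8, -36.2, 119. ]), array([ 0.002, -0.01 ,  0.002]), np.float64(0.6))
[-113.  -68.  -21.] [ 0.7   -0.026 -1.515] 95.5960762409905 [-17.  36.  48.  12. 117. -57.]
```

arm_command([
  [[0.01, -0.01, 0.033, 0, 0, 0, 1], [0.014, -0.014, 0.045, 0, 0, 0, 1], [0.012, -0.012, 0.045, 0, 0, 0, 1], [-0.01, -0.004, 0.035, 0.07, -0.0026, -0.1515, 1], [-0.02, -0.004, 0, 0.07, -0.0026, -0.1515, 1], [-0.02, -0.004, 0, 0.07, -0.0026, -0.1515, 1], [-0.02, -0.004, 0, 0.07, -0.0026, -0.1515, 1], [-0.02, -0.004, 0, 0.07, -0.0026, -0.1515, 1], [-0.02, -0.004, 0, 0.07, -0.0026, -0.1515, 1], [-0.02, -0.004, 0, 0.07, -0.0026, -0.1515, 1]],
])

```text
time: 21.88
tool_pos: [558.5, -134.0, 424.3]
tcp_rot: [170.3, -49.2, 78.2]
ft_force: [-0.1, -0.4, 0.2]
finger_gap: 85.1
grip_force: 0.0
```

arm_command([
  [[-0.019, -0.004, 0, 0.07, -0.0026, -0.1515, 1], [0, 0, -0.03, 0.07, -0.0026, -0.1515, 1], [0, 0, -0.05, 0.07, -0.0026, -0.1515, 1], [0, 0, -0.05, 0, 0, 0, 1], [0, 0, -0.04, 0, 0, 0, 1], [0, 0, 0, 0, 0, 0, 1], [0, 0, 0, 0, 0, 0, 1]],
])

```text
time: 22.75
tool_pos: [541.0, -138.5, 255.7]
tcp_rot: [179.2, -59.9, 45.1]
ft_force: [0.3, 0.1, 0.2]
finger_gap: 85.1
grip_force: 0.0
```

```bash
cat > m.py <<'E'
from q import *
import sys
def rect(C,im,p,y=-10.,n=400,half=80):
    # fronto-parallel view of castor plane local y (2.5 px/mm)
    g=np.linspace(-half,half,n); X,Z=np.meshgrid(40+g,215-g)
    u=C.proj(castor(np.c_[X.ravel(),0*X.ravel()+y,Z.ravel()],*p)).astype(np.float32).reshape(n,n,2)
    return cv2.remap(im,u[...,0],u[...,1],cv2.INTER_LINEAR)
if __name__=="__main__":
    W=Cam("wrist"); im=viewer.snapshot("wrist"); print(W.t.round(),status.sense()["tool_pos"].round())
    np.save("w7.npy",{"K":W.K,"R":W.R,"t":W.t,"im":im},allow_pickle=True)
p=(605.5,-22.5,-46.3); out=[]
for f in("w5.npy","w7.npy"):
    C,im=load(f); r=rect(C,im,p,y=-10); 
    pol=cv2.warpPolar(r,(100,360),(200,200),160,cv2.WARP_POLAR_LINEAR) # rows: angle cw from image +x (=local x), cols radius .64mm? 
    a=pol[:,52:72].astype(float).mean(1) # radius 160/100*... px -> /2.5 mm
    g=np.roll(a.mean(1),90)  # index = angle q-sense from top
    sat=np.roll((a.max(1)-a.min(1)),90)
    print(f,"gray",g[::5].round().astype(int).tolist()); print(" sat",sat[::5].round().astype(int).tolist())
    out.append(r)
E
python3 m.py
```

```text
[ 480. -196.  398.] [ 541. -139.  256.]
w5.npy gray [89, 87, 132, 124, 120, 110, 107, 128, 215, 219, 226, 225, 226, 226, 228, 227, 230, 226, 227, 229, 228, 228, 227, 228, 228, 212, 101, 81, 89, 89, 87, 86, 175, 182, 113, 62, 66, 71, 73, 73, 71, 73, 74, 84, 68, 104, 186, 222, 226, 228, 226, 176, 102, 111, 115, 165, 145, 128, 108, 130, 190, 223, 222, 226, 223, 179, 130, 105, 105, 104, 103, 94]
 sat [61, 47, 9, 5, 5, 4, 3, 11, 20, 20, 20, 20, 20, 20, 19, 19, 18, 19, 19, 19, 18, 18, 19, 19, 19, 18, 7, 2, 3, 3, 3, 3, 16, 13, 7, 1, 2, 2, 2, 2, 2, 2, 2, 1, 1, 6, 17, 19, 20, 18, 20, 37, 3, 4, 4, 6, 5, 5, 4, 9, 18, 21, 21, 19, 21, 47, 91, 124, 107, 101, 85, 72]
w7.npy gray [76, 104, 103, 131, 113, 109, 105, 211, 226, 225, 227, 227, 226, 227, 230, 229, 228, 226, 229, 228, 229, 228, 228, 228, 230, 153, 81, 84, 91, 88, 87, 86, 177, 152, 77, 62, 73, 78, 75, 72, 73, 74, 77, 82, 71, 71, 158, 213, 226, 226, 227, 153, 108, 113, 133, 158, 143, 120, 103, 147, 202, 224, 223, 220, 215, 123, 96, 100, 101, 101, 94, 87]
 sat [36, 16, 3, 4, 5, 3, 4, 20, 19, 20, 19, 19, 19, 19, 18, 18, 18, 19, 18, 18, 18, 19, 19, 18, 18, 13, 3, 3, 3, 3, 4, 3, 13, 11, 2, 2, 1, 1, 2, 2, 3, 2, 1, 1, 0, 1, 14, 19, 19, 20, 19, 14, 4, 4, 5, 5, 5, 4, 4, 11, 18, 20, 21, 21, 22, 79, 114, 113, 97, 85, 74, 56]
```

Run:
```python
from q import *; from m import rect
p=(605.5,-22.5,-46.3); G=[]
for f in("w5.npy","w7.npy"):
    C,im=load(f); r=rect(C,im,p,y=-10,n=800).astype(np.float32)
    pol=cv2.warpPolar(r,(100,3600),(399.5,399.5),300,cv2.WARP_POLAR_LINEAR)[:,60:82].mean((1,2)) # r 36..49 mm
    G.append(np.roll(pol,900))
for lo,hi in((20,60),(110,140),(245,265),(285,305),(20,300)):
    e=[]
    for s in np.arange(-15,15.1,.1):
        a=G[0][lo*10:hi*10]; b=G[1][int(lo*10+round(s*10)):int(hi*10+round(s*10))]; e.append(np.abs(a-b).mean())
    print(lo,hi,"shift",round(-15+.1*int(np.argmin(e)),1),min(e).round(1))
C,im=load("w7.npy"); C5,im5=load("w5.npy")
for q in(-10,-5,0,5,10):
    t=np.radians(q); row=[]
    for r in(62,58,54,50,46,42,38,34):
        P=castor([40+r*np.sin(t),(63-r)*np.tan(np.radians(20)),215+r*np.cos(t)],*p); u=C.proj(P)[0].round().astype(int); v=C5.proj(P)[0].round().astype(int)
        row.append((im[u[1],u[0]].tolist(),im5[v[1],v[0]].tolist()))
    print(q,row)
```

```text
w5.npy gray [89, 87, 132, 124, 120, 110, 107, 128, 215, 219, 226, 225, 226, 226, 228, 227, 230, 226, 227, 229, 228, 228, 227, 228, 228, 212, 101, 81, 89, 89, 87, 86, 175, 182, 113, 62, 66, 71, 73, 73, 71, 73, 74, 84, 68, 104, 186, 222, 226, 228, 226, 176, 102, 111, 115, 165, 145, 128, 108, 130, 190, 223, 222, 226, 223, 179, 130, 105, 105, 104, 103, 94]
 sat [61, 47, 9, 5, 5, 4, 3, 11, 20, 20, 20, 20, 20, 20, 19, 19, 18, 19, 19, 19, 18, 18, 19, 19, 19, 18, 7, 2, 3, 3, 3, 3, 16, 13, 7, 1, 2, 2, 2, 2, 2, 2, 2, 1, 1, 6, 17, 19, 20, 18, 20, 37, 3, 4, 4, 6, 5, 5, 4, 9, 18, 21, 21, 19, 21, 47, 91, 124, 107, 101, 85, 72]
w7.npy gray [76, 104, 103, 131, 113, 109, 105, 211, 226, 225, 227, 227, 226, 227, 230, 229, 228, 226, 229, 228, 229, 228, 228, 228, 230, 153, 81, 84, 91, 88, 87, 86, 177, 152, 77, 62, 73, 78, 75, 72, 73, 74, 77, 82, 71, 71, 158, 213, 226, 226, 227, 153, 108, 113, 133, 158, 143, 120, 103, 147, 202, 224, 223, 220, 215, 123, 96, 100, 101, 101, 94, 87]
 sat [36, 16, 3, 4, 5, 3, 4, 20, 19, 20, 19, 19, 19, 19, 18, 18, 18, 19, 18, 18, 18, 19, 19, 18, 18, 13, 3, 3, 3, 3, 4, 3, 13, 1
[... 958 characters left out ...]
]), ([113, 86, 31], [236, 233, 214]), ([123, 98, 44], [236, 233, 218]), ([27, 27, 18], [225, 218, 189]), ([29, 26, 23], [126, 77, 37])]
5 [([117, 116, 113], [113, 114, 110]), ([110, 111, 109], [109, 111, 107]), ([109, 110, 107], [111, 112, 107]), ([59, 61, 60], [255, 250, 237]), ([131, 106, 46], [221, 217, 195]), ([128, 101, 47], [230, 229, 208]), ([129, 103, 46], [230, 228, 210]), ([21, 25, 24], [231, 232, 212])]
10 [([113, 117, 114], [110, 109, 105]), ([110, 111, 107], [112, 114, 108]), ([113, 113, 111], [114, 113, 107]), ([152, 146, 133], [251, 245, 231]), ([239, 230, 208], [245, 238, 226]), ([74, 61, 38], [230, 228, 209]), ([13, 16, 11], [230, 228, 208]), ([27, 27, 27], [227, 226, 204])]
```

The valve now shows at the top of the wheel: its brass lies on the 0–5° line, and the spokes shifted as expected for q about 3°. The bar is in the tub and the arm is clear, so I'll hand in.

```bash
python3 -c "
from bench import job,status
print(status.sense()['time'],job.hand_in())"
```

```text
the job is handed in; nothing more can be done
22.8 None
```

I pulled the bar out and laid it in the tub, then turned the wheel until the valve stem was at the top, about 3° off by my camera estimate (the limit is about 10°). I handed the job in at 22.8 s with the arm clear; no verdict came back.

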